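# Tap stuck spice sticks out of a tilted jar

### The job

Stand the steel bowl on the bench under the mouth of the tilted clear jar, let go of it, then tap the jar lightly on its upper side, as often as needed, until all three spice sticks stuck in its neck have slid out into the bowl. Do not pull at the sticks, do not press the jar hard down onto its stand, leave the bowl upright where it is under the mouth, and leave the fruit, the cup and the spoon alone.

Things in the scene. Friction and masses are not known exactly. Their poses are not given: they have to be found in the camera images.
- jar_top (a point): the place to tap: a point on the outer surface of the flat upper side of the clear square jar, about 0.23 m above the bench. x runs down the slope to the mouth (22 degrees below level), y across, z out of that side. Jar body 130 x 90 x 90 mm, walls 4 mm; the point is on its centre line, 35 mm behind the body's front edge
- jar_mouth (a point): the centre of the open end of the jar's neck, about 0.15 m above the bench; axes as jar_top. Square neck 60 mm long, outside 54 wide x 42 mm high (rim bead 60 x 48), opening 46 x 34 mm; its lower lip is about 0.135 m above the bench
- drop (a point): the point on the bench where the sticks fall, about 22 mm ahead of the mouth: the place for the bowl's centre. x runs level in the direction the mouth points, z up. The front edge of the stand's foot is 133 mm behind this point
- stand: the jar's stand, bolted to the bench: steel foot 120 x 130 mm, 12 mm high, a column and a tilted shelf under the jar. Origin on the bench 136 mm behind the mouth, x as drop
- jar (a joint): travel of the jar on its four springy mounts, m, square to its upper side: about 0 at rest, negative when knocked down, stop at -0.022, too hard below -0.020. 1500 N/m, jar 0.5 kg; it gives in this direction only and rings at some 8 Hz. Friction holds the sticks: slow pressing does little, but each brisk tap (0.1 to 0.3 m/s, 3 to 8 mm deep, lifting at once) lets them creep out some mm
- stick0_center (a point): a brown rolled-bark spice stick (double scroll), 110 mm long, 19 mm wide, 11 mm thick, about 30 g; the point is its centre, x along it. At the start it lies stuck in the jar's neck, its tip 15 to 22 mm outside the mouth, this point about 0.16 m above the bench; once it has come out into the bowl it is below 0.085 m
- stick1_center (a point): like stick0
- stick2_center (a point): like stick0; it lies on top of the other two
- bowl_center (a point): the round steel bowl, rim diameter 170 mm, 65 mm high, wall 4 mm, 0.3 kg, loose on the bench; the point is its centre, half-way up (32.5 mm above the bench, rim 32.5 mm above this point), z up. It can be taken by its rim from above, one finger inside
- fruit: bystander: an orange round fruit, 80 mm wide, 68 mm high; origin at the centre of its underside
- cup: bystander: a small steel cup, 70 mm wide and 70 mm high; origin at the centre of its underside
- spoon: bystander: a wooden spoon 220 mm long, lying flat; origin under its middle, x along it
Things that resemble listed ones, but are neither listed nor needed, are in the scene too. What is meant by the part that bears bowl_center is not brown or red, and is the larger of those in its own colour.

How it is judged:
By the outcome, as a careful person would: the job done as asked, in the order asked, and still so for the second after the job is handed in, with the robot touching nothing.
It also fails if it takes over 64 s, if anything falls off the work surface, if the arm or the gripper's body presses on something with over 40 N, if the wrist force passes 120 N, or if a joint passes its speed limit or range.

### The arm

A 6-joint arm with a two-finger parallel gripper is mounted at the origin on the work surface. World frame = base frame: x ahead of the robot, y to its left, z up, the work surface at z = 0. Lengths are in m, angles in degrees, forces in N, time in s.
With the tool pointing down it reaches from about 0.25 to 0.725 m from the base axis. Payload 9.7 kg.
Tool frame: the origin (TCP) lies at the very end of the fingers, on their centre line; the grasp point (between the pads) lies 19 mm behind it; z points along the fingers, y is the direction in which the jaws open and shut (so a half turn about z gives the same grasp; the last joint's range is limited). The gripper opens to 85 mm and grips with 20 to 120 N. Pads are 22 mm wide; open, the fingers measure 114 mm over their backs; the gripper's body (76 mm by 85 mm) begins 54 mm behind the grasp point. The pads swing forward as they close: fully open they stand 13 mm farther back than shut.
Start: joints at [-73.396, 4.979, 10.078, 95.1, 0, 90], TCP at [0.157, -0.527, 0.231] pointing down, gripper open.
Joint ranges: [-179.16, 179.16], [-48.56, 103.87], [-65.8, 70.77], [-126.05, 130.52], [-82.76, 87.17], [-180, 180]. Speed limits (degrees/s): [127.2, 127.2, 147.25, 180, 180, 180].

### API

Orientations are given as [roll, pitch, yaw] about the fixed x, y, z axes, in that order (R = Rz(yaw) Ry(pitch) Rx(roll)).
In Python, from workcell import bot gives the robot as it stands. The module is installed in compiled form; this text tells all that it offers.
- The arm moves only by the tool step_arm, never from a script. Its arguments are lists of equal length, an entry for each row: "dr": the turn, a rotation vector about the tool's x, y, z in rad, a list of three; "xyz": the shift along the tool's x, y, z in units of 40 mm (1.0 is 40 mm), a list of three; "gripper": the opening, from 0 (shut) to 1 (fully open). In form: {"dr": [[wx, wy, wz], ...], "xyz": [[x, y, z], ...], "gripper": [gripper, ...]}. A call has exactly 8 rows; each row is the pose to reach, as a shift and turn from the pose commanded when the call began, along the tool's axes at that moment; what a row does not reach only later rows make up. A row lasts 1/10 s, in which the tool goes at most 50 mm and 8.59 degrees, less where a joint would pass 70% of its speed; a pose out of reach is approached as far as the arm can. A call with a gripper value outside its range is refused whole. The fingers move at their own pace and stop on an object; "squeeze" is the grip in N (left out, the last holds). Time passes only in rows, so rows that repeat a pose let the fingers close, or fill a call up. It gives the time, the measured TCP pose, the force and the opening at its end, in the units of the state.
- bot.get_obs(): the state, without advancing time (a new reading comes with each control period).
- bot.camera(name): name is "scene" or "top" or "wrist"; returns a dict with "image" (400x640x3 uint8, red, green, blue), "camera_matrix" (3x3 intrinsics, pixels), "R" (3x3) and "t" (3): a world point X has camera coordinates R X + t. Camera axes: x right, y down, z forward; pixel columns grow to the right and rows downward; lengths in m; the calibration is good to about 2 mm. A picture is of the moment at which its call begins. There is no depth.
- bot.job_done(): hands the job in, once; it reports no verdict.
Trained networks look in a picture, given as the dict that the camera call returned (one of the last four; its "shot" number tells which), for a name from the list of things; names that differ only in an ending like _2 or _b are one class to them, and where a whole thing is asked for, a point or a joint stands for the part that bears it (a point fixed in the world has none). Each returns a list of dicts, best first, with "p" (0 to 1); they miss things now and then, are a little off and sometimes report something else, mostly with a low value. They report only what shows in the picture. A call takes as long as a camera call. They do not tell look-alikes from the thing itself.
- bot.regions_of(picture, thing): "region" (400x640 bool, what is visible of it) and "box" ([centre column, centre row, width, height] in pixels, round what is visible of it).
The state is a dict: "time": time; "q": joint angles; "qd": joint speeds; "joint_efforts": joint torques, N m; "ee_pos": TCP position; "tcp_rot": TCP orientation; "wrist_force": force on the tool from outside, world axes, zero at the start; "torque": the same for the moment, N m; "opening": finger opening in m.
Only numpy, scipy, OpenCV 4.12 (cv2) and the standard library are available. Lean on these libraries where they do the work, as an engineer would, in place of code of your own. Each camera call takes 0.05 s, during which the arm holds its last target.

## Working session

There is one attempt and no reset: what is moved stays moved. The work goes in short steps, Python scripts to look and compute and a tool call to move; the robot and the scene stay as the last step left them, time stands still between calls to the robot, and variables do not carry over. Pictures are saved under pics/ and viewed, and the job is handed in when it is done.

Besides the shell and the picture viewer there is one more tool, called by a JSON object that holds its "method" and its "body". step_arm: Moves the arm, as the interface text tells. Its arguments: {"type":"object","properties":{"dr":{"type":"array"},"xyz":{"type":"array"},"gripper":{"type":"array"},"squeeze":{"type":"number"}},"required":["dr","xyz","gripper"]}

```bash
mkdir -p pics; cat > h.py <<'E'
import numpy as np, cv2
from workcell import bot
from scipy.spatial.transform import Rotation as Ro
def save(n,p): cv2.imwrite(f'pics/{n}.png',p['image'][:,:,::-1])
def pix(p,X):
    c=p['R']@np.asarray(X,float)+p['t']; u=p['camera_matrix']@c; return u[:2]/u[2]
def ray(p,uv):
    d=np.linalg.inv(p['camera_matrix'])@np.array([uv[0],uv[1],1.]); R=np.asarray(p['R']); return -R.T@p['t'], R.T@d
def atz(p,uv,z):
    o,d=ray(p,uv); return o+d*(z-o[2])/d[2]
E
python3 - <<'E'
from h import *
print(bot.get_obs())
for n in ('scene','top'):
    p=bot.camera(n); save(n+'0',p); print(n,-np.asarray(p['R']).T@p['t'])
    for t in ('bowl_center','jar','stick0_center','stand','fruit','cup','spoon'):
        for r in bot.regions_of(p,t)[:5]: print(t,round(r['p'],2),np.round(r['box'],1))
E
```

```text
{'time': 0.0, 'q': array([-7.33958575e+01,  5.01185775e+00,  1.00311047e+01,  9.50984783e+01,
       -1.62423884e-03,  9.00012841e+01]), 'qd': array([ 0.02699043, -0.06486537, -0.0118046 , -0.14418269, -0.04231752,
        0.02856843]), 'joint_efforts': array([ 1.42107842e-04, -5.20384026e+01,  4.64805150e+01,  1.60335976e-02,
       -1.79131700e-05, -5.14099909e-06]), 'ee_pos': array([ 0.15709018, -0.52683767,  0.2305458 ]), 'tcp_rot': array([-1.79920769e+02,  1.62601304e-03,  1.66028606e+01]), 'wrist_force': array([-0.34101655, -0.44265212,  0.08680076]), 'torque': array([-0.0201207 ,  0.00677975, -0.0234789 ]), 'opening': 0.08538930381978588}
scene [ 1.00393892 -0.78831994  1.39668544]
bowl_center 0.78 [234.7 300.6  56.9  51.8]
bowl_center 0.71 [300.4 361.   59.9  58.3]
bowl_center 0.62 [173.6 287.8  41.7  41.2]
bowl_center 0.57 [230.7 244.   29.3  29.4]
jar 0.68 [315.9 193.6  35.7  65.8]
stand 0.62 [318.4 196.7  45.1  64.3]
fruit 0.73 [366.3 239.1  23.8  21.6]
spoon 0.56 [343.7 314.5  63.   43.7]
top [0.23344762 0.03205973 1.43818248]
bowl_center 0.93 [439.  295.9  40.   44.1]
bowl_center 0.92 [442.4 153.2  53.7  49.5]
bowl_center 0.9 [422.8 230.4  53.4  58.5]
bowl_center 0.74 [363.5 272.2  38.4  35.6]
bowl_center 0.54 [298.8 195.9  68.1  34.4]
jar 0.6 [297.4 198.7  69.4  41.8]
jar 0.2 [376.1 145.6  18.   64.6]
stick0_center 0.73 [297.2 199.4  72.7  45.9]
stand 0.62 [296.9 207.3  70.3  60. ]
fruit 0.63 [296.  155.5  24.6  22.8]
cup 0.79 [201.1 259.6  26.8  24.9]
spoon 0.72 [375.9 144.7  14.5  60.2]
```

```bash
python3 - <<'E'
import cv2
for n,(x0,y0,x1,y1) in {'scene0':(140,120,440,400),'top0':(160,90,500,330)}.items():
    im=cv2.imread(f'pics/{n}.png')[y0:y1,x0:x1]; f=min(800/im.shape[1],600/im.shape[0]); cv2.imwrite(f'pics/{n}z.png',cv2.resize(im,None,fx=f,fy=f,interpolation=cv2.INTER_CUBIC)); print(n,f)
E
```

```text
scene0 2.142857142857143
top0 2.3529411764705883
```

View pics/scene0.png

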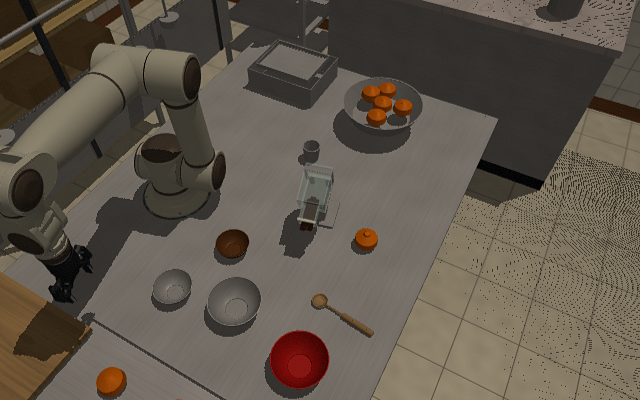

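View pics/top0.png

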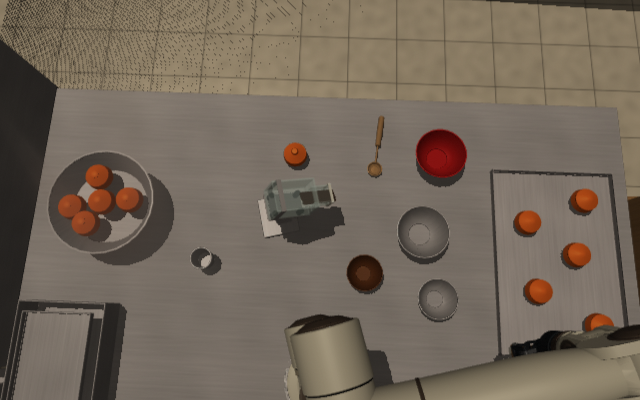

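```bash
python3 - <<'E'
import cv2
for n,(x0,y0,x1,y1) in {'scene0':(285,150,355,245),'top0':(250,165,350,240)}.items():
    im=cv2.imread(f'pics/{n}.png')[y0:y1,x0:x1]; f=min(800/im.shape[1],600/im.shape[0]); cv2.imwrite(f'pics/{n}z.png',cv2.resize(im,None,fx=f,fy=f,interpolation=cv2.INTER_CUBIC)); print(n,f)
E
python3 - <<'E'
from h import *
for n in ('scene','top'):
    p=bot.camera(n)
    for r in bot.regions_of(p,'bowl_center')[:5]:
        m=r['region'].astype(np.uint8); c,_=cv2.findContours(m,0,2); c=max(c,key=cv2.contourArea)[:,0]
        q=np.array([atz(p,uv,0.065)[:2] for uv in c])
        # hull circle fit
        (x,y),rad=cv2.minEnclosingCircle(q.astype(np.float32)); print(n,np.round(r['box']),round(x,4),round(y,4),round(rad,4))
    print(p['camera_matrix'][0,0])
E
```

```text
scene0 6.315789473684211
top0 8.0
scene [234. 303.  56.  49.] 0.4731 -0.297 0.0864
scene [173. 288.  37.  40.] 0.2768 -0.3506 0.0662
scene [300. 361.  59.  57.] 0.7366 -0.3585 0.0843
scene [231. 245.  33.  28.] 0.3475 -0.1255 0.0579
scene [315. 194.  38.  63.] 0.4743 0.1919 0.1484
481.4121034202276
top [364. 271.  36.  36.] 0.3352 -0.1092 0.0567
top [422. 232.  50.  58.] 0.4711 -0.2932 0.0854
top [440. 299.  44.  43.] 0.2635 -0.3361 0.0634
top [441. 153.  50.  48.] 0.737 -0.3546 0.0844
437.02586514542844
```

View pics/scene0z.png

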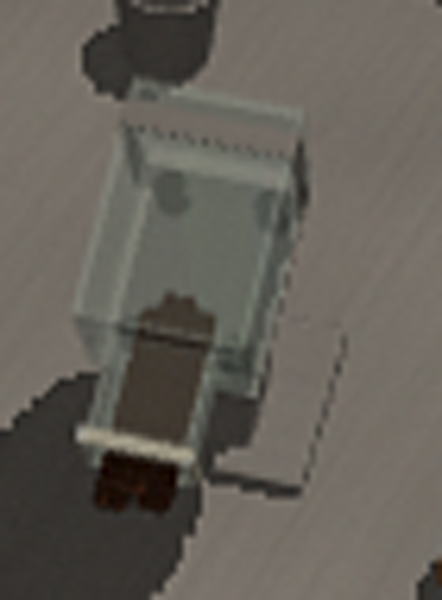

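View pics/top0z.png

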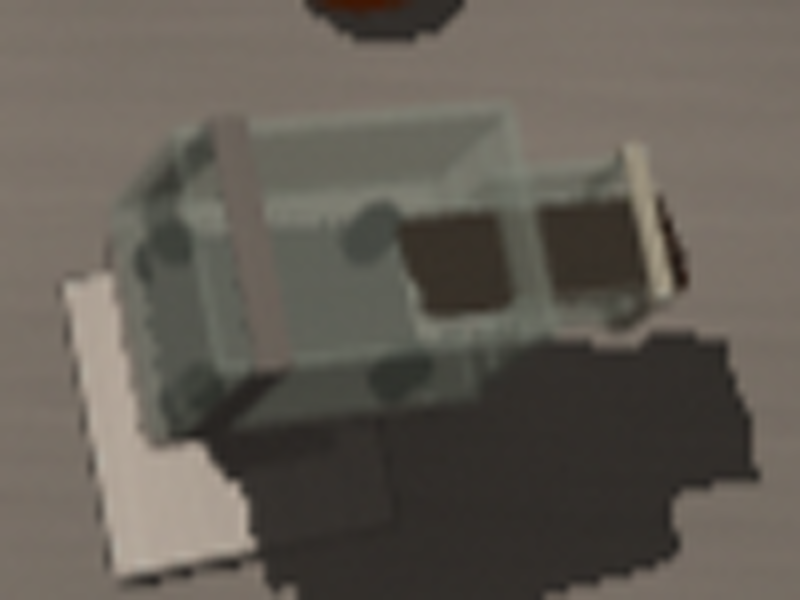

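```bash
cat > fit.py <<'E'
from h import *
from scipy.optimize import least_squares
P={n:bot.camera(n) for n in ('scene','top')}
s=np.sin(np.radians(22)); c=np.cos(np.radians(22))
def frame(v):
    x,y,z,a=v; h=np.array([np.cos(a),np.sin(a),0]); d=h*c+np.array([0,0,-s]); n=h*s+np.array([0,0,c]); l=np.cross(n,d); return np.array([x,y,z]),d,l,n
def pt(v,q):
    M,d,l,n=frame(v); return M+d*q[0]+l*q[1]+n*q[2]
def Z(n,u): 
    return np.array([250,165])+np.array(u)/8. if n=='top' else np.array([285,150])+np.array(u)/6.3158
obs=[('top',(-.00,.030,.024),(650,143)),('top',(0,-.030,.024),(680,292)),('top',(-.06,.045,.045),(510,100)),('top',(-.06,-.045,.045),(552,335)),
('scene',(0,-.03,.024),(80,437)),('scene',(0,.03,.024),(195,462)),('scene',(-.06,-.045,.045),(75,318)),]
def res(v): return np.concatenate([pix(P[n],pt(v,q))-Z(n,u) for n,q,u in obs]+[[ (v[2]-.151)*300]])
r=least_squares(res,[.5,.0,.15,-1.5],loss='soft_l1')
v=r.x; print(v,np.degrees(v[3])); print(np.round(res(v),1))
M,d,l,n=frame(v); h=np.array([np.cos(v[3]),np.sin(v[3]),0])
drop=(M+.022*h)*[1,1,0]; jt=pt(v,(-.095,0,.045)); print('mouth',M,'drop',drop,'jar_top',jt)
np.savez('jar.npz',v=v,M=M,d=d,l=l,n=n,h=h,drop=drop,jt=jt)
for nm,(x0,y0,x1,y1) in {'scene':(285,150,355,245),'top':(250,165,350,240)}.items():
    f=6.3158 if nm=='scene' else 8; im=cv2.resize(P[nm]['image'][y0:y1,x0:x1,::-1],None,fx=f,fy=f,interpolation=cv2.INTER_CUBIC)
    def ln(pts,col):
        for i in range(len(pts)):
            a,b=[tuple(int(k) for k in (pix(P[nm],q)-[x0,y0])*f) for q in (pts[i],pts[(i+1)%len(pts)])]; cv2.line(im,a,b,col,1)
    for X,w,hh,col in ((0,.03,.024,(0,255,0)),(-.06,.045,.045,(0,0,255)),(-.19,.045,.045,(255,0,0))):
        ln([pt(v,(X,a*w,b*hh)) for a,b in ((1,1),(1,-1),(-1,-1),(-1,1))],col)
    st=M*[1,1,0]-.136*h; L=np.cross([0,0,1],h)
    F=drop-.133*h
    ln([F+a*L*.065-b*h*.12+[0,0,.012] for a,b in ((1,0),(1,1),(-1,1),(-1,0))],(0,255,255))
    ln([jt+[.002,0,0],jt-[.002,0,0]],(255,0,255))
    cv2.imwrite(f'pics/fit_{nm}.png',im)
E
python3 fit.py
```

```text
[ 0.5588704   0.00992471  0.15015932 -1.33558815] -76.52356420765136
[-1.  -0.4 -0.6  0.1 -0.2 -0.7  0.7 -0.5 -0.7  0.5 -0.6  0.6 -0.5 -1.2
 -0.3]
mouth [0.5588704  0.00992471 0.15015932] drop [ 0.5639974  -0.01146954  0.        ] jar_top [0.5422717  0.07918875 0.22747022]
```

View pics/fit_top.png

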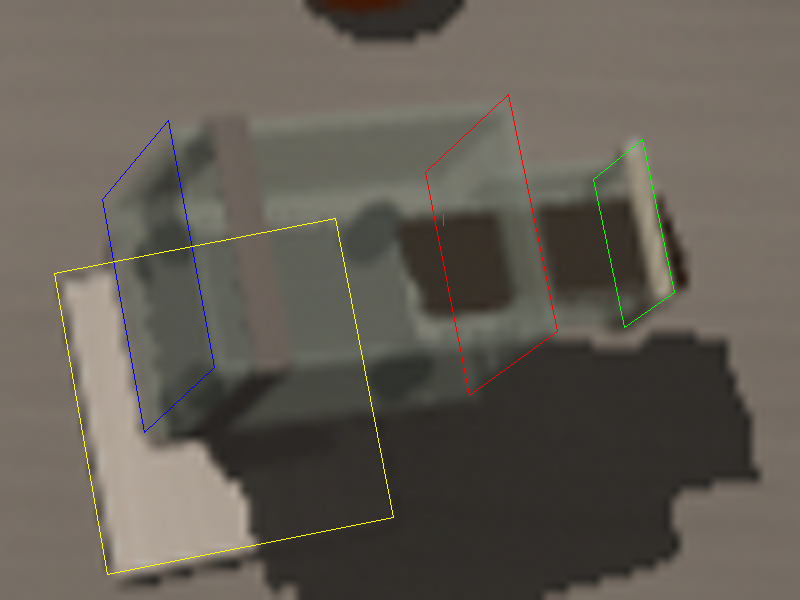

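View pics/fit_scene.png

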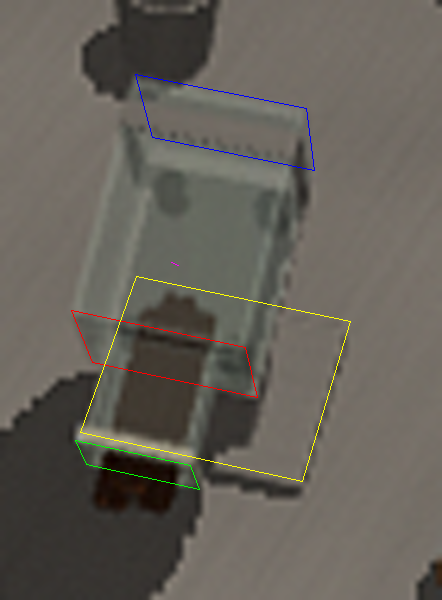

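```bash
python3 - <<'E'
import cv2, numpy as np
a=cv2.imread('pics/scene0.png')[270:335,200:270]; b=cv2.imread('pics/top0.png')[200:265,390:460]
cv2.imwrite('pics/bowl.png',np.hstack([cv2.resize(k,(400,371),interpolation=cv2.INTER_CUBIC) for k in (a,b)]))
E
```

```text
(no output)
```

View pics/bowl.png

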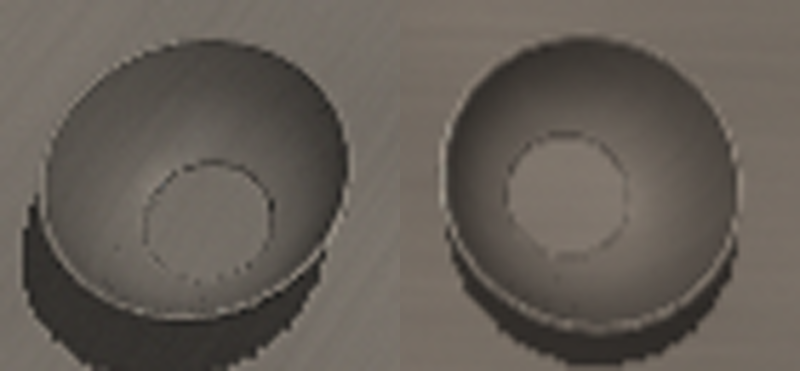

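```bash
cat >> h.py <<'E'
def cur():
    o=bot.get_obs(); return np.asarray(o['ee_pos']),Ro.from_euler('xyz',o['tcp_rot'],degrees=True)
def rel(pos,R,p0=None,R0=None):
    if p0 is None: p0,R0=cur()
    return np.round(R0.inv().apply(np.asarray(pos)-p0)/.04,3), np.round((R0.inv()*R).as_rotvec(),3)
def Rt(yaw,tilt): return Ro.from_euler('z',yaw,degrees=True)*Ro.from_euler('x',180,degrees=True)*Ro.from_euler('x',tilt,degrees=True)
E
python3 - <<'E'
from h import *
J=np.load('jar.npz'); h=J['h']
R=Rt(13.5,15); print(R.as_matrix()@[0,0,1],R.as_matrix()@[0,1,0],h)
rim=np.array([.472,-.295,.065])+.083*h
g=rim+.015*R.apply([0,0,1]); pre=g-.1*R.apply([0,0,1]); print(g,pre,rel(pre,R))
E
```

```text
[-0.06042011  0.25166785 -0.96592583] [ 0.22549091 -0.93923722 -0.25881905] [ 0.23304543 -0.97246585  0.        ]
[ 0.49043647 -0.37193965  0.05051111] [ 0.49647848 -0.39710643  0.1471037 ] (array([ 9.058, -0.69 ,  2.105]), array([0.262, 0.007, 0.054]))
```

{"method": "step_arm", "body": {"dr": [[0.04,0,0.01],[0.08,0,0.02],[0.12,0,0.03],[0.16,0,0.04],[0.2,0,0.05],[0.26,0,0.054],[0.26,0,0.054],[0.26,0,0.054]], "xyz": [[1.1,-0.08,0.2],[2.2,-0.16,0.4],[3.4,-0.25,0.7],[4.6,-0.33,1.0],[5.8,-0.42,1.3],[7.0,-0.52,1.6],[8.1,-0.61,1.85],[9.06,-0.69,2.1]], "gripper": [1,1,1,1,1,1,1,1], "squeeze": 40}}

```text
time: 1.9
ee_pos: [0.4986, -0.3961, 0.1458]
tcp_rot: [-165.0, 0.4, 13.6]
wrist_force: [-1.3, -1.2, 0.2]
opening: 0.0852
```

```bash
python3 - <<'E'
from h import *
J=np.load('jar.npz'); h=J['h']
R=Rt(13.5,15); 
for n in ('wrist','scene'):
    p=bot.camera(n); save(n+'1',p)
    if n=='wrist': print(pix(p,np.array([.472,-.295,.065])+.083*h), pix(p,[.472,-.295,.065]))
    for r in bot.regions_of(p,'bowl_center')[:4]: 
        m=r['region'].astype(np.uint8); c,_=cv2.findContours(m,0,2); c=max(c,key=cv2.contourArea)[:,0]
        q=np.array([atz(p,uv,0.065)[:2] for uv in c]); (x,y),rad=cv2.minEnclosingCircle(q.astype(np.float32)); print(n,np.round(r['box']),r['p'],round(x,4),round(y,4),round(rad,4))
rim=np.array([.472,-.295,.065])+.083*h
g=rim+.015*R.apply([0,0,1]); print(cur()[0],rel(g,R))
E
```

```text
[325.25841111 210.23738948] [231.57321438 201.5197653 ]
wrist [237. 194. 177. 185.] 0.86 0.4729 -0.2937 0.0843
wrist [ 98. 250.  84.  88.] 0.63 0.3679 -0.1467 0.0626
wrist [260. 344.  81.  50.] 0.61 0.3336 -0.3436 0.0443
scene [239. 302.  48.  48.] 0.94 0.4736 -0.2979 0.0861
scene [232. 246.  32.  33.] 0.71 0.35 -0.1275 0.0643
scene [301. 360.  58.  56.] 0.64 0.7356 -0.3574 0.0848
[ 0.49704102 -0.39639949  0.14650384] (array([0.003, 0.007, 2.482]), array([0.001, 0.008, 0.   ]))
```

View pics/wrist1.png

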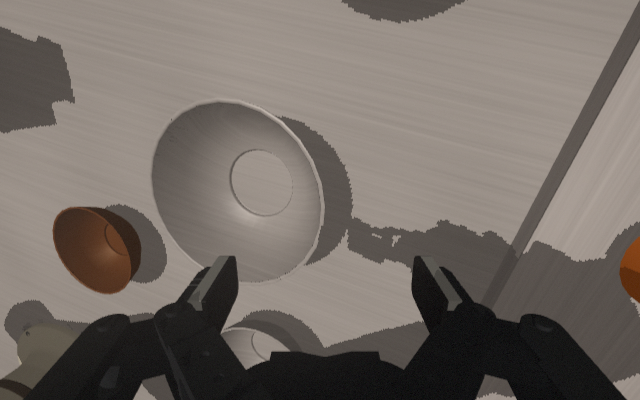

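{"method": "step_arm", "body": {"dr": [[0,0,0],[0,0,0],[0,0,0],[0,0,0],[0,0,0],[0,0,0],[0,0,0],[0,0,0]], "xyz": [[0,0,0.7],[0,0,1.4],[0,0,2.0],[0,0,2.4],[0,0,2.48],[0,0,2.48],[0,0,2.48],[0,0,2.48]], "gripper": [1,1,1,1,0.6,0.3,0,0], "squeeze": 40}}

```text
time: 2.9
ee_pos: [0.4902, -0.3732, 0.0527]
tcp_rot: [-165.2, 0.3, 13.5]
wrist_force: [0.1, 0.1, -0.9]
opening: 0.0281
```

{"method": "step_arm", "body": {"dr": [[0,0,0],[0,0,0],[0,0,0],[0,0,0],[0,0,0],[0,0,0],[0,0,0],[0,0,0]], "xyz": [[0,0,0],[0,0,0],[0,0,0],[0,0,0],[0,0,0],[0,0,0],[0,0,0],[0,0,0]], "gripper": [0,0,0,0,0,0,0,0], "squeeze": 40}}

```text
time: 3.7
ee_pos: [0.4905, -0.3723, 0.0522]
tcp_rot: [-165.1, 0.3, 13.5]
wrist_force: [1.7, 2.0, 5.9]
opening: 0.004
```

```bash
python3 - <<'E'
from h import *
p=bot.camera('wrist'); save('wrist2',p); print(cur()[0],bot.get_obs()['wrist_force'])
R0=cur()[1]; print(R0.inv().apply([0,0,.03])/.04)
E
```

```text
[ 0.49049235 -0.3722908   0.05227491] [1.7351196  2.34251933 5.29470303]
[-0.00427172 -0.19243396 -0.72487994]
```

View pics/wrist2.png

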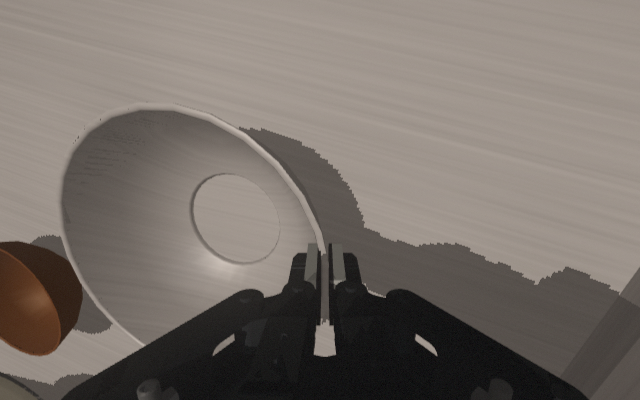

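{"method": "step_arm", "body": {"dr": [[0,0,0],[0,0,0],[0,0,0],[0,0,0],[0,0,0],[0,0,0],[0,0,0],[0,0,0]], "xyz": [[0,-0.03,-0.12],[0,-0.06,-0.24],[0,-0.1,-0.36],[0,-0.13,-0.48],[0,-0.13,-0.48],[0,-0.13,-0.48],[0,-0.13,-0.48],[0,-0.13,-0.48]], "gripper": [0,0,0,0,0,0,0,0], "squeeze": 60}}

```text
time: 4.55
ee_pos: [0.4899, -0.3722, 0.071]
tcp_rot: [-165.1, 0.4, 13.5]
wrist_force: [-0.6, 0.7, -2.7]
opening: 0.0026
```

```bash
python3 - <<'E'
from h import *
p=bot.camera('wrist'); save('wrist3',p); print(cur()[0],bot.get_obs()['wrist_force'])
J=np.load('jar.npz'); R=Rt(13.5,15)
p0,R0=cur(); D=J['drop']-[.472,-.2945,0]; print(D, R0.inv().apply(D)/.04)
E
```

```text
[ 0.48996438 -0.37228981  0.07104076] [ 0.09818035  0.3651128  -2.57947321]
[0.0919974  0.28303046 0.        ] [ 3.89292733 -6.13427211  1.60372219]
```

View pics/wrist3.png

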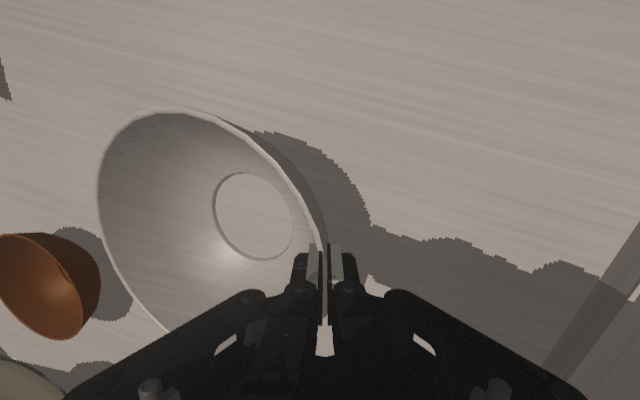

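{"method": "step_arm", "body": {"dr": [[0,0,0],[0,0,0],[0,0,0],[0,0,0],[0,0,0],[0,0,0],[0,0,0],[0,0,0]], "xyz": [[0.0,-0.05,-0.2],[0.16,-0.35,-0.3],[0.4,-0.73,-0.2],[0.7,-1.2,-0.07],[1.0,-1.67,0.05],[1.3,-2.15,0.18],[1.6,-2.62,0.3],[1.95,-3.17,0.44]], "gripper": [0,0,0,0,0,0,0,0]}}

```text
time: 5.4
ee_pos: [0.5366, -0.2282, 0.0866]
tcp_rot: [-165.1, 0.4, 13.6]
wrist_force: [0.2, -1.1, -3.0]
opening: 0.002
```

```bash
python3 - <<'E'
from h import *
p=bot.camera('scene'); save('scene4',p); cv2.imwrite('pics/scene4z.png',cv2.resize(p['image'][150:350,180:420,::-1],None,fx=3,fy=3,interpolation=cv2.INTER_CUBIC)); print(cur()[0],bot.get_obs()['wrist_force'])
E
```

```text
[ 0.53773948 -0.2246972   0.08692718] [ 2.59326565  2.41523572 -2.17646436]
```

View pics/scene4z.png

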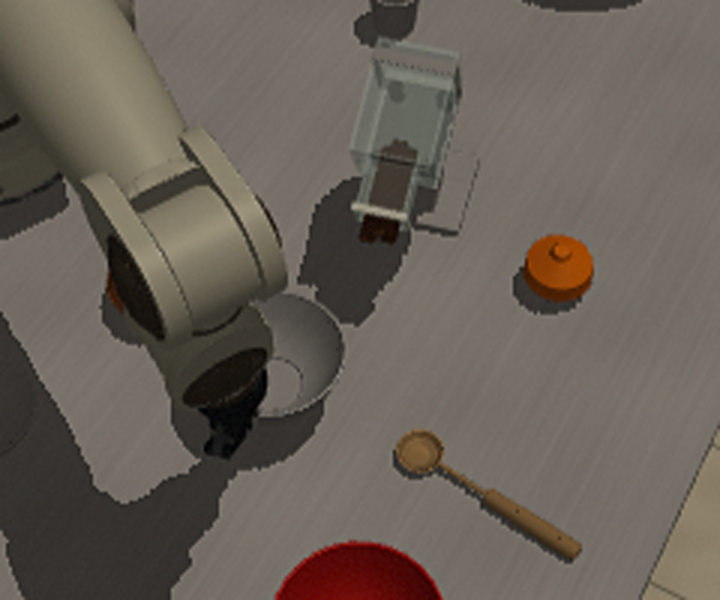

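```bash
python3 - <<'E'
from h import *
R=cur()[1]; print(rel([.5825,-.0893,.087],R)[0], rel([.5825,-.0893,.053],R)[0])
E
```

```text
[ 1.889 -2.924  0.769] [ 1.894 -2.704  1.59 ]
```

{"method": "step_arm", "body": {"dr": [[0,0,0],[0,0,0],[0,0,0],[0,0,0],[0,0,0],[0,0,0],[0,0,0],[0,0,0]], "xyz": [[0.3,-0.47,0.12],[0.6,-0.94,0.24],[0.9,-1.4,0.37],[1.2,-1.87,0.5],[1.5,-2.33,0.62],[1.75,-2.7,0.71],[1.89,-2.92,0.77],[1.89,-2.92,0.77]], "gripper": [0,0,0,0,0,0,0,0]}}

```text
time: 6.25
ee_pos: [0.5816, -0.0938, 0.0862]
tcp_rot: [-165.1, 0.4, 13.7]
wrist_force: [0.4, -0.4, -2.6]
opening: 0.002
```

```bash
python3 - <<'E'
from h import *
p=bot.camera('top'); save('top5',p); cv2.imwrite('pics/top5z.png',cv2.resize(p['image'][150:270,250:410,::-1],None,fx=5,fy=5,interpolation=cv2.INTER_CUBIC))
p=bot.camera('wrist'); save('wrist5',p)
R=cur()[1]; print(rel([.5825,-.0893,.053],R)[0], cur()[0])
E
```

```text
[0.071 0.073 0.835] [ 0.58130238 -0.09549226  0.08605489]
```

View pics/top5z.png

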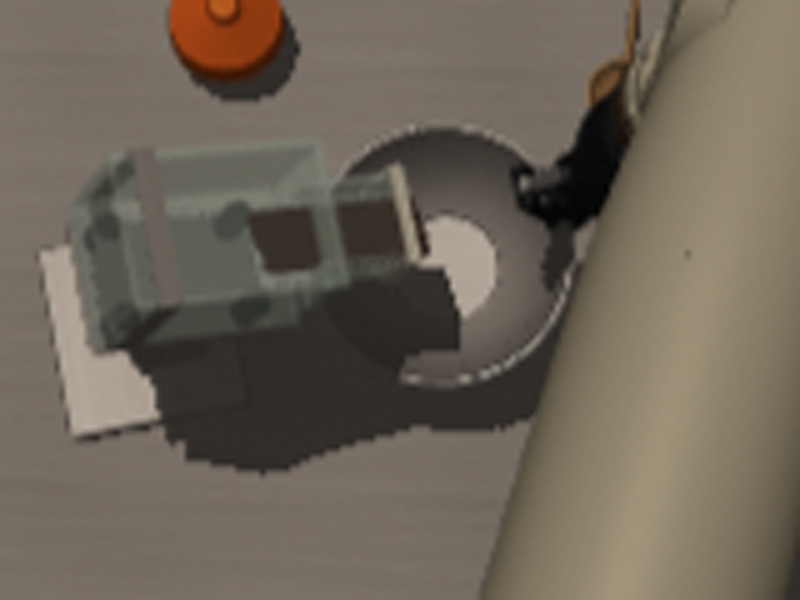

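View pics/wrist5.png

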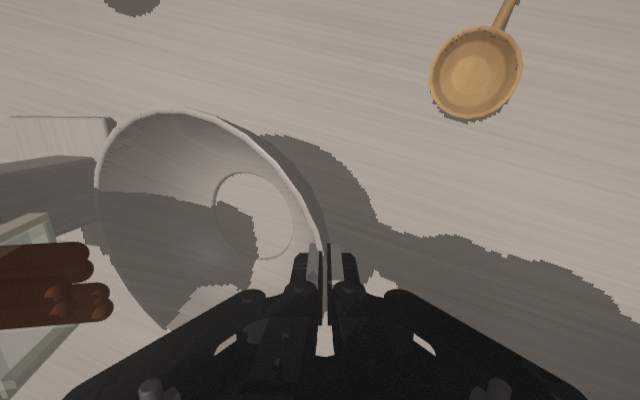

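{"method": "step_arm", "body": {"dr": [[0,0,0],[0,0,0],[0,0,0],[0,0,0],[0,0,0],[0,0,0],[0,0,0],[0,0,0]], "xyz": [[0.02,-0.02,0.12],[0.03,0,0.25],[0.04,0.02,0.38],[0.05,0.04,0.5],[0.05,0.07,0.62],[0.05,0.09,0.74],[0.05,0.1,0.8],[0.05,0.1,0.8]], "gripper": [0,0,0,0,0,0,0,0]}}

```text
time: 7.15
ee_pos: [0.5826, -0.0909, 0.0546]
tcp_rot: [-165.1, 0.3, 13.5]
wrist_force: [1.6, -1.8, 5.8]
opening: 0.0026
```

```bash
python3 - <<'E'
from h import *
p=bot.camera('top'); save('top6',p); cv2.imwrite('pics/top6z.png',cv2.resize(p['image'][150:270,250:410,::-1],None,fx=5,fy=5,interpolation=cv2.INTER_CUBIC))
p=bot.camera('wrist'); save('wrist6',p)
R=cur()[1]; print(bot.get_obs()['wrist_force'], cur()[0])
E
```

```text
[ 1.30271728 -3.15569729  5.42796041] [ 0.58261871 -0.09086308  0.05485832]
```

View pics/top6z.png

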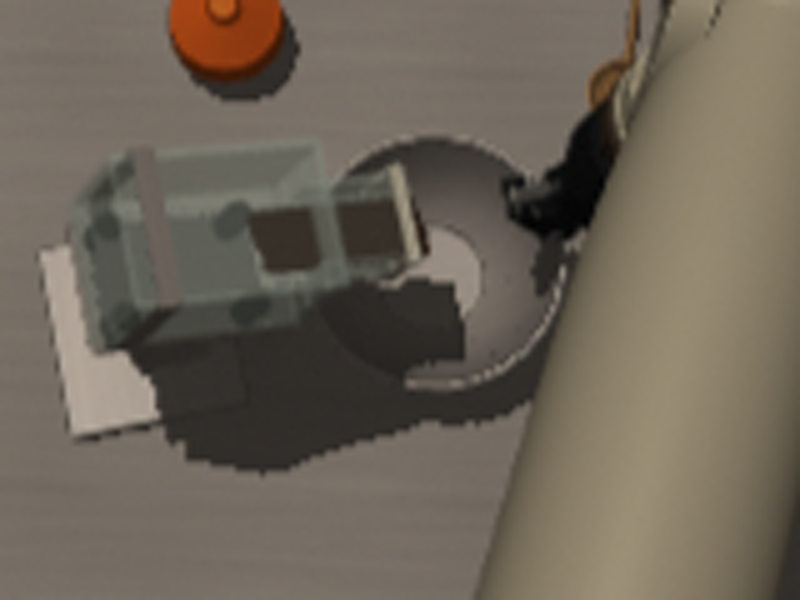

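View pics/wrist6.png

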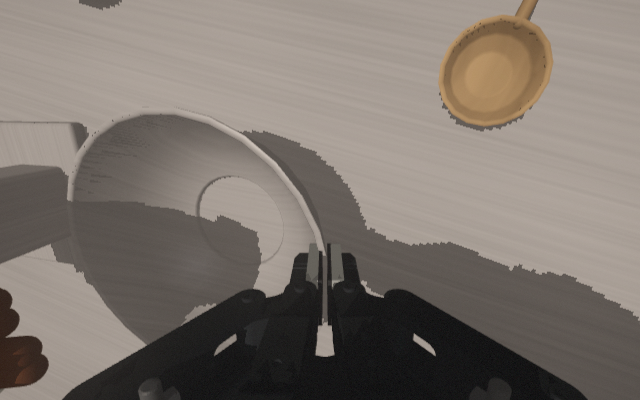

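{"method": "step_arm", "body": {"dr": [[0,0,0],[0,0,0],[0,0,0],[0,0,0],[0,0,0],[0,0,0],[0,0,0],[0,0,0]], "xyz": [[0,0,0.02],[0,0,0.02],[0,0,0.02],[0,0,0],[0,0,-0.3],[0,0,-0.8],[0,0,-1.5],[0,0,-2.2]], "gripper": [0.1,0.3,0.5,0.5,0.5,0.5,0.5,0.5]}}

```text
time: 8.05
ee_pos: [0.588, -0.1128, 0.1409]
tcp_rot: [-165.1, 0.4, 13.5]
wrist_force: [0.1, -0.3, 0.5]
opening: 0.0431
```

```bash
python3 - <<'E'
from h import *
p=bot.camera('wrist'); save('wrist7',p)
J=np.load('jar.npz'); print('drop',J['drop'],cur()[0])
for r in bot.regions_of(p,'bowl_center')[:2]: 
        m=r['region'].astype(np.uint8); c,_=cv2.findContours(m,0,2); c=max(c,key=cv2.contourArea)[:,0]
        q=np.array([atz(p,uv,0.065)[:2] for uv in c]); (x,y),rad=cv2.minEnclosingCircle(q.astype(np.float32)); print(np.round(r['box']),r['p'],round(x,4),round(y,4),round(rad,4))
im=p['image'][:,:,::-1].copy()
for X,z,rad in ((J['drop'],.065,.085),):
    for a in np.arange(0,6.28,.1): cv2.circle(im,tuple(int(k) for k in pix(p,[X[0]+rad*np.cos(a),X[1]+rad*np.sin(a),z])),1,(0,255,0),-1)
cv2.imwrite('pics/wrist7.png',im)
p=bot.camera('top'); im=p['image'][:,:,::-1].copy(); 
cv2.imwrite('pics/top7z.png',cv2.resize(im[150:270,250:410],None,fx=5,fy=5,interpolation=cv2.INTER_CUBIC))
E
```

```text
drop [ 0.5639974  -0.01146954  0.        ] [ 0.58937236 -0.11403222  0.14577674]
[240. 199. 176. 184.] 0.57 0.5591 -0.0151 0.085
```

View pics/wrist7.png

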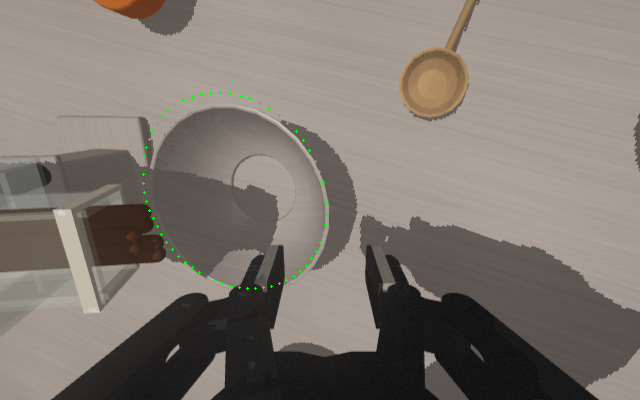

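View pics/top7z.png

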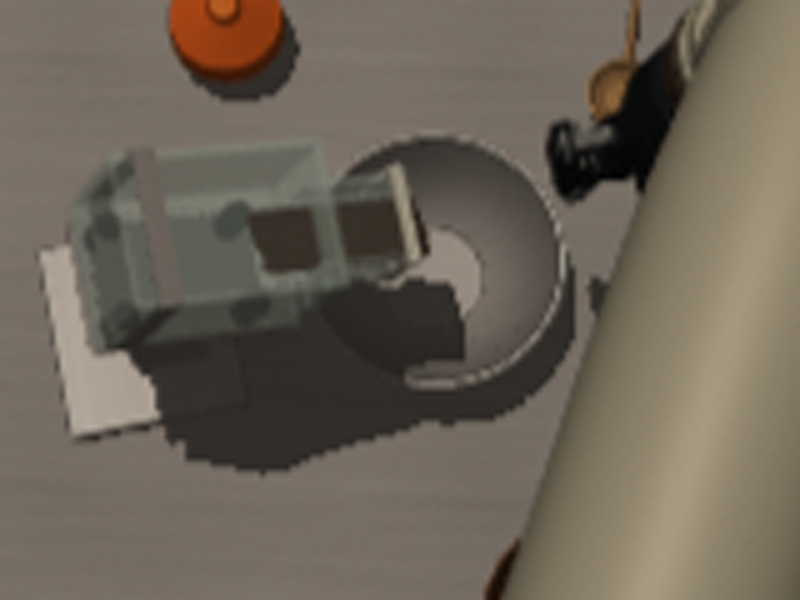

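```bash
python3 - <<'E'
from h import *
J=np.load('jar.npz'); p0,R0=cur()
R=Rt(13.5,22); print(R.apply([0,0,1]),-J['n'],J['jt'])
print(p0,rel(p0+[0,0,.135],R),rel(J['jt']+.04*J['n'],R))
E
```

```text
[-0.08745017  0.36425618 -0.92718385] [-0.08730036  0.36429212 -0.92718385] [0.5422717  0.07918875 0.22747022]
[ 0.58909951 -0.1132906   0.14173419] (array([-0.012, -0.861, -3.263]), array([ 0.126,  0.003, -0.001])) (array([-0.025, -5.209, -1.801]), array([ 0.126,  0.003, -0.001]))
```

{"method": "step_arm", "body": {"dr": [[0.0,0,0],[0.03,0,0],[0.06,0,0],[0.1,0,0],[0.126,0,0],[0.126,0,0],[0.126,0,0],[0.126,0,0]], "xyz": [[0,-0.2,-0.8],[0,-0.4,-1.6],[0,-0.6,-2.4],[0,-0.9,-3.2],[0,-1.6,-3.2],[0,-2.5,-2.9],[0,-3.4,-2.5],[0,-4.2,-2.2]], "gripper": [0.5,0.5,0.4,0.3,0.2,0.1,0,0]}}

```text
time: 9.0
ee_pos: [0.555, 0.0257, 0.2657]
tcp_rot: [-157.8, 0.5, 13.6]
wrist_force: [1.6, -0.0, 0.4]
opening: 0.0001
```

```bash
python3 - <<'E'
from h import *
J=np.load('jar.npz'); p0,R0=cur(); o=bot.get_obs(); print(p0,o['q'],o['opening'])
R=Rt(13.5,22); print(rel(J['jt']+.03*J['n'],R))
p=bot.camera('wrist'); im=p['image'][:,:,::-1].copy(); 
for X in (J['jt'],J['M'],J['M']-.06*J['d']+.045*J['l']+.045*J['n'],J['M']-.06*J['d']-.045*J['l']+.045*J['n'],J['M']+.03*J['l']+.024*J['n'],J['M']-.03*J['l']+.024*J['n']): cv2.circle(im,tuple(int(k) for k in pix(p,X)),3,(0,255,0),-1)
cv2.imwrite('pics/wrist8.png',im)
E
```

```text
[0.55497618 0.02571407 0.26566553] [ -7.65662476  13.83546279  21.41773133 106.44163962  20.41813486
 157.28509739] 6.79705463364348e-05
(array([ 0.007, -0.914,  0.653]), array([-0.003,  0.009, -0.002]))
```

View pics/wrist8.png

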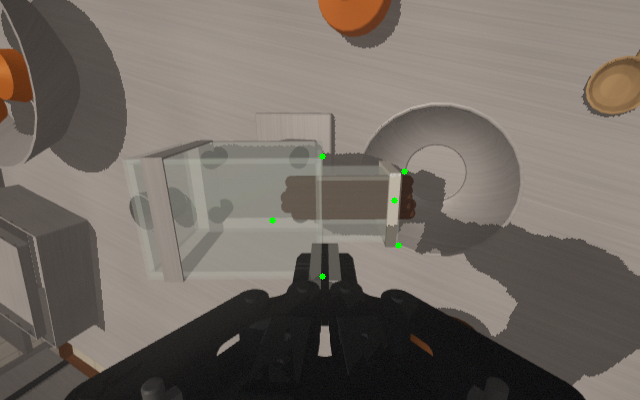

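{"method": "step_arm", "body": {"dr": [[0,0,0],[0,0,0],[0,0,0],[0,0,0],[0,0,0],[0,0,0],[0,0,0],[0,0,0]], "xyz": [[0,-0.5,0.3],[0,-0.9,0.6],[0,-0.9,0.9],[0,-0.9,1.15],[0,-0.9,1.3],[0,-0.9,1.4],[0,-0.9,1.45],[0,-0.9,1.45]], "gripper": [0,0,0,0,0,0,0,0]}}

```text
time: 9.85
ee_pos: [0.5428, 0.0768, 0.2274]
tcp_rot: [-157.9, 0.4, 13.5]
wrist_force: [-1.7, -2.1, 3.7]
opening: 0.0001
```

```bash
python3 - <<'E'
from h import *
J=np.load('jar.npz'); p0,R0=cur(); o=bot.get_obs(); print(p0,(p0-J['jt'])@J['n'],(p0-J['jt'])@J['d'],(p0-J['jt'])@J['l'],o['wrist_force']@J['n'],o['wrist_force'])
p=bot.camera('scene'); save('scene9',p); cv2.imwrite('pics/scene9z.png',cv2.resize(p['image'][130:260,260:400,::-1],None,fx=4.5,fy=4.5,interpolation=cv2.INTER_CUBIC))
o=bot.get_obs();print(o['wrist_force']@J['n'])
E
```

```text
[0.54279373 0.07681924 0.22736408] 0.0008103558447042463 0.002289042647946359 -4.455215119343744e-05 4.082311288551438 [-1.72892101 -2.11215139  3.73583577]
3.6362270540016235
```

View pics/scene9z.png

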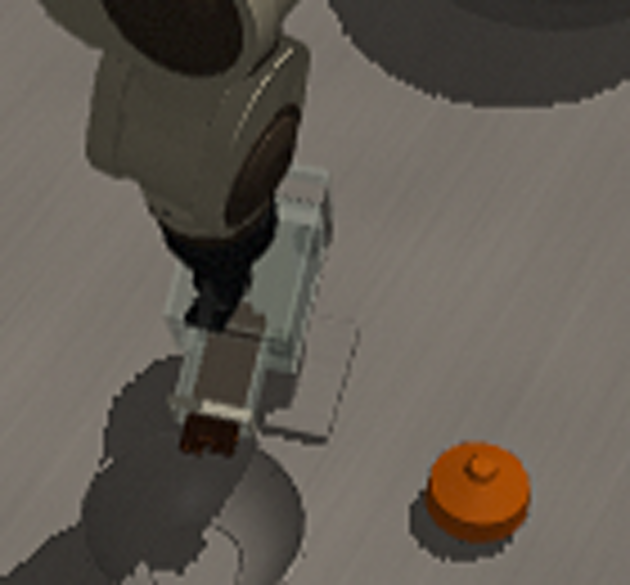

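{"method": "step_arm", "body": {"dr": [[0,0,0],[0,0,0],[0,0,0],[0,0,0],[0,0,0],[0,0,0],[0,0,0],[0,0,0]], "xyz": [[0,0,-0.4],[0,0,-0.4],[0,0,0.08],[0,0,-0.4],[0,0,-0.4],[0,0,0.08],[0,0,-0.4],[0,0,-0.4]], "gripper": [0,0,0,0,0,0,0,0]}}

```text
time: 10.7
ee_pos: [0.545, 0.0711, 0.2429]
tcp_rot: [-157.9, 0.3, 13.5]
wrist_force: [0.1, 0.5, 0.5]
opening: 0.0001
```

```bash
cat > look.py <<'E'
from h import *
import sys
k=sys.argv[1]
J=np.load('jar.npz'); p0,R0=cur(); o=bot.get_obs(); print(o['time'],p0,[round(float((p0-J['jt'])@J[a]),4) for a in 'dln'],o['wrist_force']@J['n'])
p=bot.camera('wrist'); im=p['image'][:,:,::-1].copy()
q=bot.camera('scene'); a=cv2.resize(q['image'][180:260,280:360,::-1],(400,400),interpolation=cv2.INTER_CUBIC)
b=cv2.resize(im[80:330,240:560],(400,312),interpolation=cv2.INTER_CUBIC); b=cv2.copyMakeBorder(b,0,88,0,0,cv2.BORDER_CONSTANT)
cv2.imwrite(f'pics/look{k}.png',np.hstack([b,a]))
E
python3 look.py 1
```

```text
10.7 [0.54502343 0.07111501 0.24293231] [0.0021, 0.0008, 0.0175] 0.2960825716001609
```

View pics/look1.png

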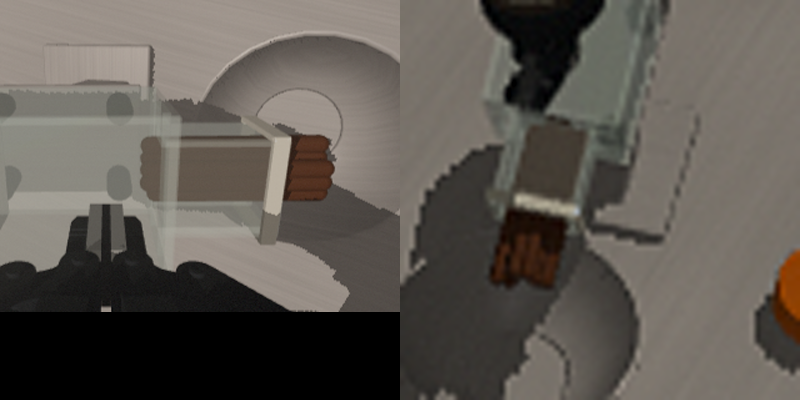

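{"method": "step_arm", "body": {"dr": [[0,0,0],[0,0,0],[0,0,0],[0,0,0],[0,0,0],[0,0,0],[0,0,0],[0,0,0]], "xyz": [[0,0,0.48],[0,0,0],[0,0,0],[0,0,0],[0,0,0.48],[0,0,0],[0,0,0],[0,0,0]], "gripper": [0,0,0,0,0,0,0,0]}}

```text
time: 11.6
ee_pos: [0.5449, 0.0714, 0.2419]
tcp_rot: [-157.9, 0.3, 13.5]
wrist_force: [-0.2, -0.4, 0.8]
opening: 0.0005
```

```bash
python3 look.py 2
```

```text
11.6 [0.54487281 0.07135319 0.24186478] [0.0022, 0.0007, 0.0164] 0.8419810597945587
```

View pics/look2.png

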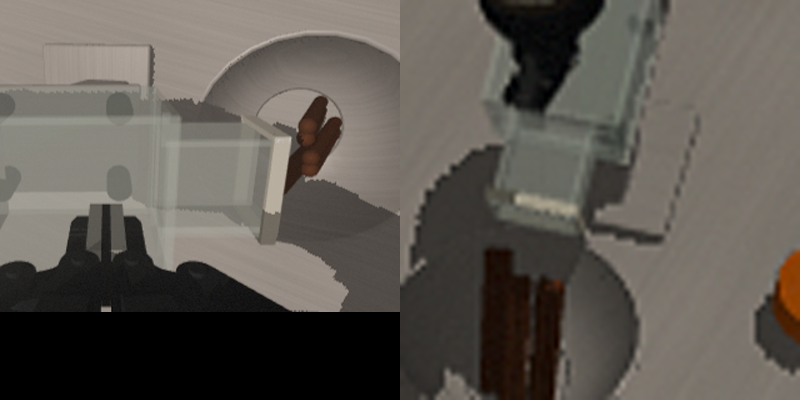

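{"method": "step_arm", "body": {"dr": [[0,0,0],[0,0,0],[0,0,0],[0,0,0],[0,0,0],[0,0,0],[0,0,0],[0,0,0]], "xyz": [[0,0,-0.3],[0,0,-0.7],[0,0,-1.2],[0,0,-1.7],[0,0,-2.2],[0,0,-2.5],[0,0,-2.5],[0,0,-2.5]], "gripper": [0,0,0,0,0,0,0,0]}}

```text
time: 12.5
ee_pos: [0.5541, 0.0349, 0.3339]
tcp_rot: [-157.9, 0.4, 13.5]
wrist_force: [-0.2, 0.4, 0.4]
opening: 0.0001
```

```bash
python3 look.py 3; python3 - <<'E'
from h import *
p=bot.camera('wrist'); save('wristA',p)
p=bot.camera('top'); cv2.imwrite('pics/topA.png',cv2.resize(p['image'][150:270,250:410,::-1],None,fx=5,fy=5,interpolation=cv2.INTER_CUBIC))
E
```

```text
12.5 [0.55414435 0.03491472 0.33388194] [0.0026, 0.0012, 0.1158] 0.2315073348340632
```

View pics/look3.png

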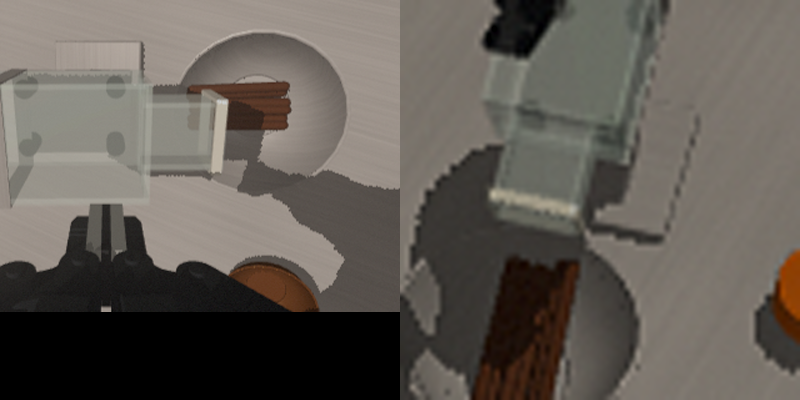

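View pics/wristA.png

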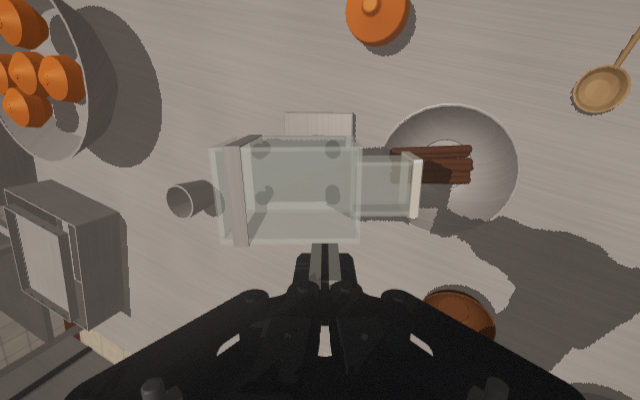

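View pics/topA.png

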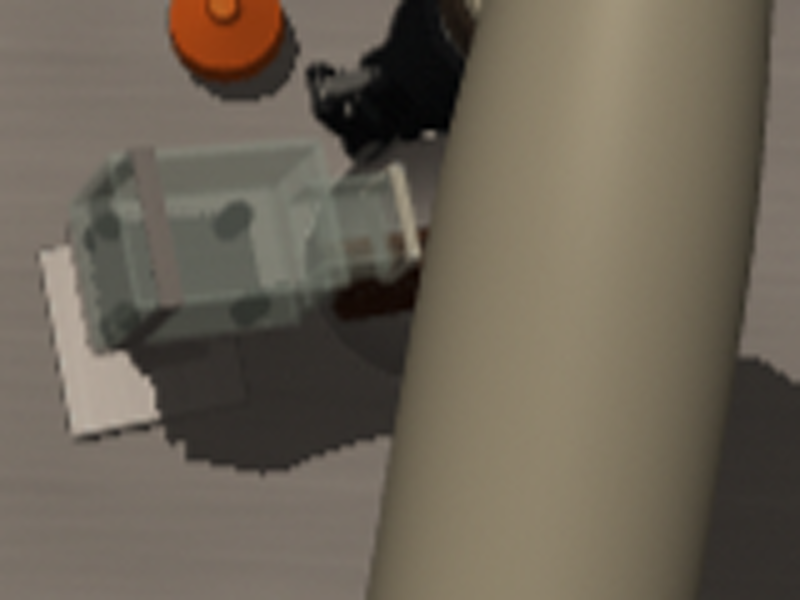

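{"method": "step_arm", "body": {"dr": [[0,0,0],[0,0,0],[0,0,0],[0,0,0],[0,0,0],[0,0,0],[0,0,0],[0,0,0]], "xyz": [[0,0,-0.2],[0,0,-0.5],[0,0,-0.8],[0,0,-1],[0,0,-1],[0,0,-1],[0,0,-1],[0,0,-1]], "gripper": [0,0,0,0,0,0,0,0]}}

```text
time: 13.5
ee_pos: [0.5576, 0.0204, 0.3714]
tcp_rot: [-157.9, 0.4, 13.6]
wrist_force: [0.4, -0.9, 0.4]
opening: 0.0001
```

```bash
python3 - <<'E'
from h import *
p=bot.camera('wrist'); q=bot.camera('scene'); print(bot.get_obs()['wrist_force'])
for n,k in (('w',p),('s',q)):
  for r in bot.regions_of(k,'bowl_center')[:3]: 
        m=r['region'].astype(np.uint8); c,_=cv2.findContours(m,0,2); c=max(c,key=cv2.contourArea)[:,0]
        z=np.array([atz(k,uv,0.065)[:2] for uv in c]); (x,y),rad=cv2.minEnclosingCircle(z.astype(np.float32)); print(n,np.round(r['box']),r['p'],round(x,4),round(y,4),round(rad,4))
a=cv2.resize(p['image'][90:230,340:540,::-1],(400,280),interpolation=cv2.INTER_CUBIC); b=cv2.resize(q['image'][180:280,250:350,::-1],(400,400),interpolation=cv2.INTER_CUBIC)
cv2.imwrite('pics/fin.png',np.hstack([cv2.copyMakeBorder(a,0,120,0,0,cv2.BORDER_CONSTANT),b]))
E
```

```text
[ 0.51437643  0.31200589 -0.76809611]
w [448. 302.  67.  55.] 0.92 0.357 -0.1071 0.0542
w [586. 384.  70.  32.] 0.8 0.3283 -0.3129 0.0429
w [440. 166. 124. 119.] 0.76 0.5582 -0.0155 0.085
s [172. 288.  35.  44.] 0.95 0.2761 -0.3489 0.0646
s [304. 247.  52.  47.] 0.94 0.5565 -0.0216 0.0887
s [231. 244.  32.  31.] 0.94 0.3462 -0.1288 0.0614
```

View pics/fin.png

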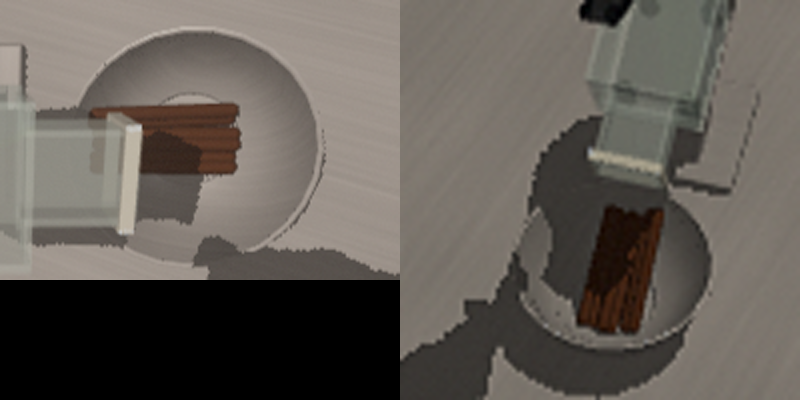

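```bash
python3 - <<'E'
from h import *
print(bot.job_done())
E
```

```text
the job is handed in; nothing more can be done
None
```

I stood the larger steel bowl under the jar mouth and let go of it. Then I tapped the jar's upper side four times with the closed fingers, and all three spice sticks slid into the bowl. I handed the job in at about 13.6 s, with the arm clear of everything.

**Last checks:**
- **Jar and sticks:** in the final wrist and scene pictures the jar is empty and the sticks lie side by side inside the bowl. I judged the count of three from their ridges and width, and did not measure their heights.
- **Bowl:** upright and still under the mouth. Its centre measured about (0.558, -0.016), which is 6–7 mm from my estimate of the drop point at (0.564, -0.011). I judged that close enough and left it there. The scene camera put the centre about 6 mm away from the wrist camera's reading.
- **Taps:** about 20 mm strokes at roughly 0.2 m/s, aimed 5–6 mm deep. The depth was set from one slow touch (about 4 N, roughly 2.5 mm); the jar's actual travel was not measured.
- **Fruit, cup and spoon:** I did not go near them, and they look unmoved in the last overview picture.

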